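# Load the bench winder with a spool

### The arm

A 6-joint arm with a two-finger parallel gripper is mounted at the origin on the work surface. World frame = base frame: x ahead of the robot, y to its left, z up, the work surface at z = 0. Lengths are in m, angles in degrees, forces in N, time in s.
With the tool pointing down it reaches from about 0.375 to 0.9 m from the base axis. Payload 3.1 kg.
Tool frame: the origin (TCP) lies between the finger pads; the fingertips stand 11 mm ahead of it and the grasp point (between the pads) lies 8 mm behind it; z points along the fingers, y is the line along which they close (so a half turn about z gives the same grasp; the last joint's range is limited). The gripper opens to 87 mm and grips with 3 to 60 N. Pads are 19 mm wide; open, the fingers measure 117 mm over their backs; the gripper's body (75 mm by 190 mm) begins 51 mm behind the grasp point.
Start: joints at [-84.769, 30.224, 82.088, -0, 67.689, -10.227], TCP at [0.167, -0.602, 0.234] pointing down, gripper open.
Joint ranges: [-176.69, 176.69], [-43.24, 126.21], [12.49, 139.97], [-82, 262], [0, 151.66], [-163.58, 163.58]. Speed limits (degrees/s): [159.86, 159.86, 180, 180, 180, 180].

### API

Orientations are given as a 3x3 rotation matrix whose columns are the frame's x, y, z axes.
In Python, from rig import bot, viewer, workorder, models gives the robot as it stands.
- The arm moves only by the shell command python3 -m jog 'ROWS'. ROWS is JSON, a list of rows, each a list of 7 numbers: the opening, from 0 (shut) to 1 (fully open), then the shift along the tool's x, y, z in m, then the turn, a rotation vector about the tool's x, y, z in degrees. In form: [[claw, x, y, z, ax, ay, az], ...]. A call has 1 to 20 rows; each row is the pose to reach, as a shift and turn from the pose commanded when the call began, along the tool's axes at that moment; what a row does not reach only later rows make up. A row lasts 1/8 s, in which the tool goes at most 62.5 mm and 10.7 degrees, less where a joint would pass 70% of its speed; a pose out of reach is approached as far as the arm can. A call with a gripper value outside its range is refused whole. The fingers move at their own pace and stop on an object; the grip force is fixed at half the most. Time passes only in rows, so rows that repeat a pose let the fingers close. It gives the time, the measured TCP pose, the force, the opening and the grip force at its end, in the units of the state.
- bot.read_state(): the state, without advancing time (a new reading comes with each control period).
- viewer.capture(name): name is "side" or "top"; returns (picture, depth): 420x560x3 uint8, blue, green, red; 420x560 float32, m along the optical axis (not along the pixel's ray), 0 where there is no reading.
- viewer.camera_info(name): a dict with "fx", "fy", "cx", "cy" (pixels), "world_to_cam" (4x4, takes a point from world to camera coordinates). Camera axes: x right, y down, z forward; pixel columns grow to the right and rows downward; lengths in m; the calibration is good to about 2 mm. A picture is of the moment at which its call begins. camera_info takes no time and is no camera call.
- workorder.hand_in(): hands the job in; it is judged then, once.
Trained networks look in the newest picture that a camera, given by its name, has taken for a name from the list of things; names that differ only in an ending like _2 or _b are one class to them, and where a whole thing is asked for, a point or a joint stands for the part that bears it (a point fixed in the world has none). Each returns a list of dicts, best first, with "p" (0 to 1); they miss things now and then, are a little off and sometimes report something else, mostly with a low value. They report only what shows in the picture. A call takes as long as a camera call. They do not tell look-alikes from the thing itself.
- models.outline_of(camera, thing): "mask" (420x560 bool, what is visible of it).
- models.tip_of(camera, thing): "xyz" ([x, y, z] in m, in world coordinates, good to about 4 mm: a listed point, or the origin of a listed thing).
The state is a dict: "time_s": time; "joint_positions": joint angles; "qvel": joint speeds; "tau": joint torques, N m; "position": TCP position; "tcp_rot": TCP orientation; "force": force on the tool from outside, world axes, zero at the start; "moment": the same for the moment, N m; "opening": opening from 0.0 (shut) to 1.0 (fully open); "grasp_force": force on a finger pad.
Only numpy, scipy, OpenCV 4.12 (cv2) and the standard library are available. Lean on these libraries where they do the work, as an engineer would, in place of code of your own. Each camera call takes 0.05 s, during which the arm holds its last target. There are 200 camera calls.

### The job

Get the bench winder ready: take the taller of the two empty spools off its sloping storage peg, lower it gently over the winder's upright spindle (neck up, as it was stored) until it sits fully home, then lower the steel collar, wide end down, gently over the spindle until it rests on the spool. Finally close the gap beside the winder: bring the loose feed block, standing on the bench, flush against the side of the winder's base with the ends of the two in line. Leave the shorter spool and the other things on the bench where they are.

Things in the scene. Friction and masses are not known exactly. Their poses are not given: they have to be found in the camera images.
- spool_tall: taller empty spool, white plastic, 78 mm along its axis: flange 64 mm dia x 6, barrel 36 dia x 44, flange 64 x 6, then a neck 30 dia x 22 to hold it by (56 to 78 mm from the underside); 19 mm bore right through; 0.12 kg. Origin: centre of the underside, +z along the axis to the neck. Starts on either rack peg, axis leaning 35 degrees from vertical towards the robot
- spool_short: the shorter spool, same shape but 50 mm long (barrel only 16 mm, neck 28 to 50 mm from the underside), on the rack's other peg; not to be moved. Origin: centre of its underside, +z towards its neck
- rack: fixed plywood rack 250 mm wide (y) x 100 deep, its sloping board facing the robot (-x side low). Two steel pegs 14 mm dia, 42 mm long stand square to the board at y = -65 and +65 mm, leaning 35 degrees from vertical towards the rack's -x; their feet are at x = 0, 60 mm above the bench. Origin: middle of the rack, on the bench
- winder: fixed bench winder: grey base block 120 x 120 x 40 mm (origin: centre of its underside), on it a dark disc 64 mm dia x 5 and a bare upright steel spindle, 14 dia, 98 mm tall above the disc, tip tapered over 8 mm. A control housing 50 x 120 x 70 mm high adjoins at x = 60 to 110 mm. The feed block belongs against the base's -y side (face at y = -60 mm)
- seat (a point): the spot where the spool sits: on the spindle's axis, on top of the turntable disc, 45 mm above the bench; z up. The spindle's tip is 98 mm above it, and protrudes 20 mm from a seated tall spool
- collar: loose stepped steel collar, 30 mm tall: wide end 44 mm dia x 8 at the bottom, then a grip 30 dia x 22; 19 mm bore right through; 0.15 kg. Stands on the bench, wide end down. Origin: centre of its underside, z up. Resting on the seated tall spool, its origin is 78 mm above the seat
- feed_block: loose grey block 120 (x) x 70 (y) x 40 mm, 0.45 kg, with an upright steel fence along its middle to hold it by: 80 mm long (x), 14 thick, 40 to 76 mm above the bench. Origin: centre of the underside. Starts a little askew, its +y face off the winder base's -y face by a gap; flush and in line its origin is at x = 0, y = -95 mm in the winder's frame
- face_a (a point): one end of the feed block's +y face, the -x end, 20 mm above its underside
- face_b (a point): the other end of the feed block's +y face, the +x end, 20 mm above its underside
- can: bystander: white tin can, 70 mm diameter, 90 mm tall, beyond the winder. Origin: centre of its underside
- carton: bystander: small cardboard carton 80 x 60 x 50 mm. Origin: centre of its underside
- screwdriver: bystander: screwdriver 180 mm long, lying on the bench
There are look-alikes about, which are no part of the job. What is shaped like the feed_block but black or green is not meant.

How it is judged (in metres and radians):
On the way, in this order (a step that is already met when the one before it is completed fails the run):
1. the tall spool is seated fully down on the spindle, upright (horizontal distance between spool_tall and seat below 0.005 m and z of spool_tall in the frame of seat between -0.003 and 0.004 m and angle between spool_tall's own z axis and vertical below 0.07 rad), for 0.2 s.
2. the collar is over the spindle and rests on the spool (all of step 1 and horizontal distance between collar and seat below 0.005 m and z of collar in the frame of seat between 0.074 and 0.082 m and angle between collar's own z axis and vertical below 0.1 rad), for 0.2 s.
3. the feed block is flush against the winder's base, ends in line (y of each of face_a, face_b in the frame of winder above -0.063 m and x of feed_block in the frame of winder between -0.007 and 0.007 m and y of feed_block in the frame of winder below -0.09 m and height (world z) of feed_block below 0.004 m and angle between feed_block's own z axis and vertical below 0.05 rad), for 0.2 s.
At the end, for the whole second after the job is handed in: Tall spool on the spindle, upright, within 4 mm of fully down; collar on the spindle, within 4 mm of resting on the spool; feed block on the bench, both ends of its face within 3 mm of the winder base's side, ends in line within 7 mm; all released and at rest (all of step 2 and all of step 3 and linear speed of each of spool_tall, collar, feed_block below 0.02 m/s); the robot touches nothing.
It fails at once if the spool or the collar is dropped down the spindle (faster than 0.5 m/s) instead of lowered ((horizontal distance between spool_tall and seat below 0.008 m and z of spool_tall in the frame of seat below 0.09 m and linear speed of spool_tall above 0.5 m/s) or (horizontal distance between collar and seat below 0.008 m and z of collar in the frame of seat below 0.11 m and linear speed of collar above 0.5 m/s)).
It fails at once if the shorter spool or another bystander is moved by more than 30 mm (distance of any of spool_short, can, carton, screwdriver from where it was at the start of the episode above 0.03 m).
It also fails if it takes over 59 s, if anything falls off the work surface, if the arm or the gripper's body presses on something with over 40 N, if the wrist force passes 120 N, or if a joint passes its speed limit or range.

## Working session

There is one attempt and no reset: what is moved stays moved. The work goes in short steps, Python scripts to look and compute and a shell command to move; the robot and the scene stay as the last step left them, time stands still between calls to the robot, and variables do not carry over. Pictures are saved under pics/ and viewed, at most 10 in all, crops included, and the job is handed in when it is done.

```bash
ls; mkdir -p pics; cat > h.py <<'E'
import numpy as np, cv2
from rig import bot, viewer, workorder, models
def cloud(cam,depth):
    i=viewer.camera_info(cam); v,u=np.mgrid[0:420,0:560]
    P=np.stack([(u-i["cx"])/i["fx"]*depth,(v-i["cy"])/i["fy"]*depth,depth,np.ones_like(depth)],-1)
    return (P@np.linalg.inv(np.array(i["world_to_cam"])).T)[...,:3]
def proj(cam,p):
    i=viewer.camera_info(cam); q=np.array(i["world_to_cam"])@np.r_[p,1]
    return i["fx"]*q[0]/q[2]+i["cx"], i["fy"]*q[1]/q[2]+i["cy"]
def rel(p,R=None):
    s=bot.read_state(); T=np.array(s["tcp_rot"]); print("shift",np.round(T.T@(np.array(p)-s["position"]),4))
    if R is not None:
        from scipy.spatial.transform import Rotation as Ro
        print("turn",np.round(Ro.from_matrix(T.T@R).as_rotvec(degrees=True),2))
E
python3 - <<'E'
from h import *
np.set_printoptions(precision=4,suppress=True)
for c in ("top","side"):
    im,d=viewer.capture(c); cv2.imwrite(f"pics/{c}0.png",im); np.save(f"{c}0.npy",d)
    for t in ["spool_tall","spool_short","rack","winder","seat","collar","feed_block","face_a","face_b","can","carton","screwdriver"]:
        for r in models.tip_of(c,t)[:3]: print(c,t,round(r["p"],2),np.array(r["xyz"]),np.round(proj(c,r["xyz"])))
s=bot.read_state();print(s["time_s"],s["position"],np.array(s["tcp_rot"]))
E
```

```text
pics
top spool_tall 0.97 [0.5422 0.2668 0.0577] [161. 214.]
top spool_short 0.58 [0.5991 0.1465 0.0558] [206. 192.]
top rack 0.55 [ 0.571   0.2071 -0.003 ] [188. 205.]
top winder 0.78 [ 0.6029 -0.0963 -0.0001] [296. 191.]
top winder 0.32 [ 0.3585 -0.3987 -0.0025] [409. 278.]
top winder 0.17 [ 0.5986 -0.2338  0.0013] [346. 192.]
top seat 0.83 [ 0.5968 -0.0955  0.0473] [297. 191.]
top collar 0.64 [ 0.427  -0.0874  0.0045] [294. 255.]
top feed_block 0.89 [ 0.6187 -0.3869  0.0008] [401. 184.]
top feed_block 0.79 [ 0.806  -0.2194 -0.0009] [338. 119.]
top feed_block 0.72 [ 0.598  -0.2298 -0.0025] [344. 192.]
top face_a 0.91 [ 0.8787 -0.2137  0.0238] [337.  91.]
top face_a 0.83 [ 0.5848 -0.3302  0.0205] [382. 195.]
top face_a 0.81 [ 0.2523 -0.2158  0.0224] [344. 320.]
top face_b 0.91 [ 0.8787 -0.2137  0.0238] [337.  91.]
top face_b 0.83 [ 0.5848 -0.3302  0.0205] [382. 195.]
top face_b 0.81 [ 0.2523 -0.2158  0.0224] [344. 320.]
top can 0.6 [ 0.7513  0.049  -0.0038] [244. 140.]
top carton 0.89 [0.3474 0.3306 0.0015] [143. 286.]
top carton 0.62 [ 0.7505  0.0509 -0.0009] [243. 140.]
top carton 
[... 502 characters left out ...]
.81 [ 0.5952 -0.2335  0.0037] [307. 206.]
side feed_block 0.81 [ 0.6205 -0.3927 -0.0061] [328. 184.]
side face_a 0.89 [ 0.8779 -0.2125  0.0176] [234. 176.]
side face_a 0.87 [ 0.6523 -0.1919  0.0227] [284. 201.]
side face_a 0.71 [ 0.5875 -0.3317  0.019 ] [327. 189.]
side face_b 0.89 [ 0.8779 -0.2125  0.0176] [234. 176.]
side face_b 0.87 [ 0.6523 -0.1919  0.0227] [284. 201.]
side face_b 0.71 [ 0.5875 -0.3317  0.019 ] [327. 189.]
side can 0.91 [ 0.7488  0.0547 -0.0006] [204. 235.]
side carton 0.76 [0.3516 0.3254 0.0022] [246. 378.]
side carton 0.3 [ 0.533  -0.2013  0.0174] [318. 215.]
1.3 [ 0.1666 -0.6024  0.2336] [[ 0.9638  0.2666 -0.    ]
 [ 0.2666 -0.9638  0.    ]
 [-0.     -0.     -1.    ]]
```

View pics/top0.png

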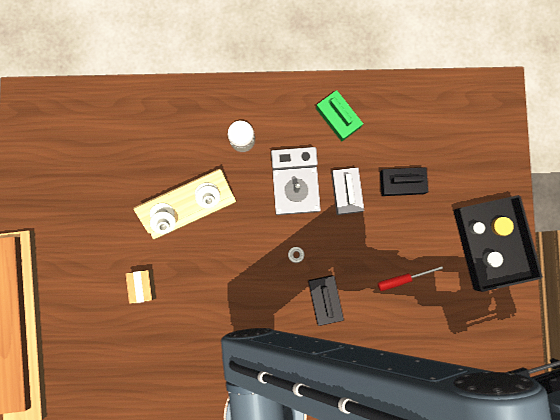

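View pics/side0.png

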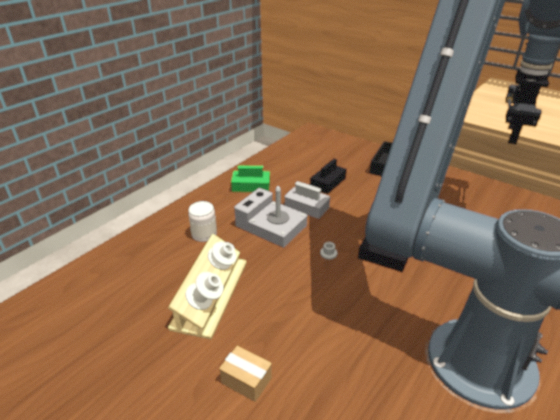

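The top view shows four feed-block shapes: light grey (346,190), green (338,115), black (404,181) and dark grey/black (325,300). The light grey one beside the winder (296,190) is the one meant, since black and green are ruled out. The spools are on the rack at (162,216) and (208,196), and the collar is at (296,255). In the side view, the taller spool is the one at (207,287). I'll confirm both in one crop and take depth measurements.

```bash
python3 - <<'E'
from h import *
np.set_printoptions(precision=4,suppress=True)
a=cv2.imread("pics/top0.png")[130:240,120:440]; b=cv2.imread("pics/side0.png")[150:330,160:400]
a=cv2.resize(a,None,fx=2.4,fy=2.4); b=cv2.resize(b,(400,300)); 
o=np.zeros((a.shape[0]+300,a.shape[1],3),np.uint8); o[:a.shape[0]]=a; o[a.shape[0]:,:400]=b; cv2.imwrite("pics/crop.png",o)
D={c:np.load(c+"0.npy") for c in("top","side")}; C={c:cloud(c,D[c]) for c in D}
def near(c,p,r):
    Q=C[c][D[c]>0]; return Q[np.linalg.norm(Q[:,:2]-p,axis=1)<r]
def rect(Q):
    return cv2.minAreaRect((Q[:,:2]*1000).astype(np.float32))
for c in C:
    print(c,"table z",np.median(near(c,[.45,.1],.03)[:,2]))
    Q=near(c,[.6,-.096],.09); T=Q[(abs(Q[:,2]-.04)<.004)]; print("base",rect(T),np.median(T[:,2]))
    T=Q[(abs(Q[:,2]-.07)<.004)];print("housing",rect(near(c,[.685,-.096],.08)[abs(near(c,[.685,-.096],.08)[:,2]-.07)<.004]))
    S=Q[(Q[:,2]>.08)&(np.linalg.norm(Q[:,:2]-[.6,-.096],axis=1)<.03)]; print("spindle",len(S),S.mean(0) if len(S) else 0,S[:,2].max() if len(S) else 0)
    F=near(c,[.597,-.232],.085);F=F[F[:,1]<-.165]; T=F[abs(F[:,2]-.04)<.004]; print("feed",rect(T)); T=F[F[:,2]>.068]; print("fence",rect(T),np.median(T[:,2]))
    K=near(c,[.426,-.09],.04); T=K[K[:,2]>.022]; print("collar",(T.min(0)+T.max(0))/2,len(T),T[:,2].max()); T=K[abs(K[:,2]-.008)<.004]; print(" wide",(T.min(0)+T.max(0))/2,T.max(0)-T.min(0))
# rack board plane
for c in C:
    m=models.outline_of(c,"rack")[0]["mask"]; m=cv2.erode(m.astype(np.uint8),np.ones((3,3)))>0
    P=C[c][m&(D[c]>0)]; rng=np.random.default_rng(0);best=0
    for _ in range(600):
        q=P[rng.choice(len(P),3,False)]; n=np.cross(q[1]-q[0],q[2]-q[0]); n/=np.linalg.norm(n)+1e-12
        if n[2]<0:n=-n
        if n[2]<.75 or n[2]>.9: continue
        I=abs((P-q[0])@n)<.003
        if I.sum()>best: best=I.sum();B=I
    Q=P[B];cc=Q.mean(0);n=np.linalg.svd(Q-cc)[2][2];n*=np.sign(n[2]); print(c,"board n",n,"lean",np.degrees(np.arccos(n[2])),"yaw",np.degrees(np.arctan2(-n[1],-n[0])),len(Q),len(P),"board rect centre",cc)
    for nm,p in(("tall",[.525,.26]),("short",[.588,.14])):
        Q=near(c,p,.08); h=(Q-cc)@n; x=np.array([-n[2],0,n[0]]); x=np.cross(n,[0,0,1]);x/=np.linalg.norm(x); y=np.cross(n,x)
        print(nm,"hist",np.histogram(h,np.arange(0,.1,.006))[0])
        for lo,hi in((.022,.032),(.05,.061),(.042,.053),(.07,.085)):
            s=(h>lo)&(h<hi); 
            if s.sum()>8:
                u=np.c_[(Q[s]-cc)@x,(Q[s]-cc)@y]; (u0,r)=cv2.minEnclosingCircle((u*1000).astype(np.float32)); print("  ",lo,s.sum(),"r",r,"foot on board",cc+x*u0[0]/1000+y*u0[1]/1000,"h",np.median(h[s]))
E
```

```text
top table z 0.0006422396042632394
base ((602.417236328125, -92.64131164550781), (122.68258666992188, 120.00675201416016), 3.1191890239715576) 0.040699853252332385
housing ((685.4276123046875, -87.68891143798828), (50.906009674072266, 119.22929382324219), 2.6659467220306396)
spindle 39 [ 0.5989 -0.0918  0.1266] 0.14655675898320664
feed ((598.6768798828125, -232.5780792236328), (119.97267150878906, 70.7645492553711), 5.840679168701172)
fence ((598.3521118164062, -232.62078857421875), (78.31228637695312, 15.151283264160156), 5.415724277496338) 0.07617210112393602
collar [ 0.4291 -0.0893  0.0305] 61 0.03736392811604783
 wide [ 0.4264 -0.0888  0.008 ] [0.0763 0.0769 0.0079]
side table z -7.478560911156062e-05
base ((601.323974609375, -93.12506866455078), (124.60550689697266, 125.70122528076172), 3.602949619293213) 0.04003785847450714
housing ((683.5059204101562, -87.14104461669922), (53.053104400634766, 123.31343078613281), 1.0814456939697266)
spindle 109 [ 0.5972 -0.0906  0.1128] 0.14447676273955345
feed ((595.907470703125, -231.11712646484375), (122.7958755493164, 72.48894500732422), 8.
[... 1321 characters left out ...]
.271186828613281 foot on board [0.5418 0.274  0.06  ] h 0.025385305341612322
   0.05 396 r 32.511451721191406 foot on board [0.543  0.2664 0.0587] h 0.05612519563188451
   0.042 17 r 31.86605453491211 foot on board [0.5433 0.2665 0.0589] h 0.052471170280874224
   0.07 120 r 16.302574157714844 foot on board [0.5437 0.2655 0.0588] h 0.07674130285197761
short hist [403  62   0   7 251  43  36  48  48   0   0   0   0   0   0   0]
   0.022 284 r 33.068359375 foot on board [0.5953 0.1471 0.0589] h 0.02776961483429397
   0.05 17 r 13.982998847961426 foot on board [0.5956 0.1482 0.0594] h 0.05134310192322386
   0.042 96 r 16.505512237548828 foot on board [0.5939 0.149  0.0585] h 0.047946593898222825
```

View pics/crop.png

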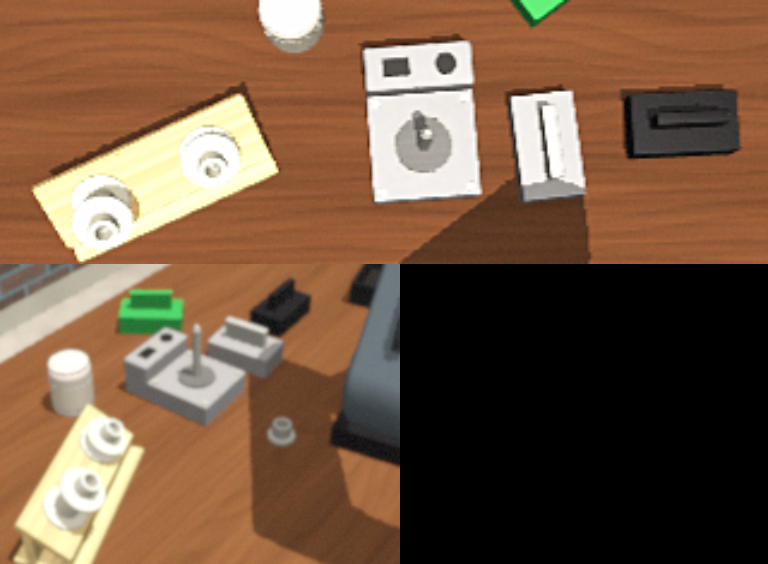

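The crop confirms it: the tall spool is the left one on the rack (orig. px 162,216, neck 77 mm above the board), and the loose block is the light grey one at (346,190). All measurements match the given sizes. Next I'll work out the approach.

```bash
cat >> h.py <<'E'
n=np.array([-.526,-.229,.819]);n/=np.linalg.norm(n); foot=np.array([.5447,.2662,.0596])
yr=np.array([.399,-.917,0]);yr-=n*(yr@n);yr/=np.linalg.norm(yr); Rt=np.c_[np.cross(yr,-n),yr,-n]
def down(yaw): # tool x at yaw, pointing down
    c,s=np.cos(np.radians(yaw)),np.sin(np.radians(yaw)); return np.array([[c,s,0],[s,-c,0],[0,0,-1.]])
E
python3 -c "
from h import *
rel([.45,-.1,.25]); rel(foot+.16*n,Rt); rel(foot+.07*n,Rt)"
```

```text
shift [ 0.407  -0.4087 -0.0164]
shift [ 0.505  -0.7235  0.0429]
turn [ 2.47 34.95 -7.8 ]
shift [ 0.5562 -0.7307  0.1166]
turn [ 2.47 34.95 -7.8 ]
```

```bash
python3 -m jog '[[0.8,0.407,-0.4087,-0.016,0,0,0],[0.8,0.407,-0.4087,-0.016,0,0,0],[0.8,0.407,-0.4087,-0.016,0,0,0],[0.8,0.407,-0.4087,-0.016,0,0,0],[0.8,0.407,-0.4087,-0.016,0,0,0],[0.8,0.407,-0.4087,-0.016,0,0,0],[0.8,0.407,-0.4087,-0.016,0,0,0],[0.8,0.407,-0.4087,-0.016,0,0,0],[0.8,0.407,-0.4087,-0.016,0,0,0],[0.8,0.407,-0.4087,-0.016,0,0,0],[0.8,0.505,-0.7235,0.03,2.47,34.95,-7.8],[0.8,0.505,-0.7235,0.03,2.47,34.95,-7.8],[0.8,0.505,-0.7235,0.03,2.47,34.95,-7.8],[0.8,0.505,-0.7235,0.03,2.47,34.95,-7.8],[0.8,0.505,-0.7235,0.03,2.47,34.95,-7.8],[0.8,0.505,-0.7235,0.03,2.47,34.95,-7.8],[0.8,0.505,-0.7235,0.043,2.47,34.95,-7.8],[0.8,0.505,-0.7235,0.043,2.47,34.95,-7.8]]' && python3 -c "
from h import *
s=bot.read_state();print(s['joint_positions'],s['time_s'])
rel(foot+.16*n,Rt); rel(foot+.07*n,Rt)
for c in('top','side'):
    im,d=viewer.capture(c); cv2.imwrite('pics/a_%s.png'%c,im)
    u,v=map(int,proj(c,foot+.1*n)); 
    globals()[c]=cv2.resize(im[max(v-60,0):v+60,max(u-60,0):u+60],(380,380))
cv2.imwrite('pics/a.png',np.hstack([top,side]))"
```

```text
time_s: 3.65
position: [0.4601, 0.2307, 0.1899]
tcp_rot: [[0.751, 0.401, 0.525], [0.329, -0.916, 0.23], [0.573, 0.0, -0.82]]
force: [0.7, -0.4, -0.2]
opening: 0.8
grasp_force: 0.0
[  9.39097229  21.17881314 126.11772628  99.81879795   8.22874812
 -21.69637659] 3.65
shift [ 0.0004  0.0012 -0.0007]
turn [-0.07  0.06  0.12]
shift [0.0005 0.0013 0.0893]
turn [-0.07  0.06  0.12]
```

View pics/a.png

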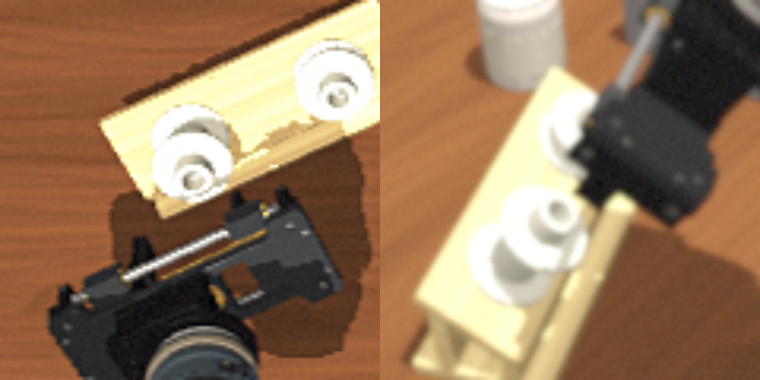

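The gripper is aligned with the tall spool: in the top crop the fingers at (140,250) and (240,200) straddle the neck at (195,180). I'll advance along the axis and grip.

```bash
python3 -m jog '[[0.8,0.0005,0.001,0.04,0,0,0],[0.8,0.0005,0.001,0.07,0,0,0],[0.8,0.0005,0.001,0.088,0,0,0],[0.8,0.0005,0.001,0.088,0,0,0],[0.0,0.0005,0.001,0.088,0,0,0],[0.0,0.0005,0.001,0.088,0,0,0],[0.0,0.0005,0.001,0.088,0,0,0],[0.0,0.0005,0.001,0.088,0,0,0],[0.0,0.0005,0.001,0.088,0,0,0],[0.0,0.0005,0.001,0.088,0,0,0]]' ; python3 -c "
from h import *
rel(foot+.07*n,Rt)"
```

```text
time_s: 5.0
position: [0.5075, 0.2491, 0.1191]
tcp_rot: [[0.751, 0.399, 0.526], [0.327, -0.917, 0.229], [0.574, -0.0, -0.819]]
force: [-0.6, 0.4, 2.4]
opening: 0.329
grasp_force: 30.0
shift [-0.0006 -0.0008  0.0022]
turn [-0.01 -0.03  0.  ]
```

```bash
python3 -c "
from h import *
T=np.array(bot.read_state()['tcp_rot'])
rel([.46,.225,.27],Rt);rel([.50,.1,.27],down(23.5));rel([.599,-.0915,.245],down(23.5))"
```

```text
shift [ 0.0431  0.0031 -0.1541]
turn [-0.01 -0.03  0.  ]
shift [ 0.0323  0.1337 -0.1617]
turn [-2.000e-02 -3.504e+01  2.000e-02]
shift [ 0.0298  0.3488 -0.1331]
turn [-2.000e-02 -3.504e+01  2.000e-02]
```

```bash
python3 -m jog '[[0,0,0,-0.02,0,0,0],[0,0,0,-0.05,0,0,0],[0,0,0,-0.075,0,0,0],[0,0.043,0.003,-0.154,0,0,0],[0,0.043,0.003,-0.154,0,0,0],[0,0.032,0.134,-0.162,0,-35,0],[0,0.032,0.134,-0.162,0,-35,0],[0,0.032,0.134,-0.162,0,-35,0],[0,0.032,0.134,-0.162,0,-35,0],[0,0.03,0.349,-0.133,0,-35,0],[0,0.03,0.349,-0.133,0,-35,0],[0,0.03,0.349,-0.133,0,-35,0],[0,0.03,0.349,-0.133,0,-35,0],[0,0.03,0.349,-0.133,0,-35,0],[0,0.03,0.349,-0.133,0,-35,0]]' ; python3 - <<'E'
from h import *
np.set_printoptions(precision=4,suppress=True)
rel([.599,-.0915,.245],down(23.5)); s=bot.read_state(); p=np.array(s['position']); print(p,s['grasp_force'],s['opening'])
for c in('top','side'):
    im,d=viewer.capture(c); cv2.imwrite('pics/b_%s.png'%c,im); C=cloud(c,d); Q=C[d>0]
    Q=Q[np.linalg.norm(Q[:,:2]-p[:2],axis=1)<.06]
    for r in models.tip_of(c,"spool_tall")[:2]: print(c,r)
    h=Q[:,2]; print(np.histogram(h,np.arange(.14,.26,.005)))
    F=Q[abs(h-p[2]+.016)<.006]; 
    if len(F)>5: print("flange",len(F),cv2.minEnclosingCircle((F[:,:2]*1000).astype(np.float32)), np.median(F[:,2]))
    F=Q[(h<.141)&(h>.06)&(np.linalg.norm(Q[:,:2]-[.599,-.0915],axis=1)<.014)]; print("spindle",len(F),F.mean(0) if len(F) else 0)
    u,v=map(int,proj(c,p-[0,0,.06])); 
    globals()[c]=cv2.resize(im[max(v-60,0):v+60,max(u-60,0):u+60],(380,380))
cv2.imwrite('pics/b.png',np.hstack([top,side]))
E
```

```text
time_s: 6.88
position: [0.5988, -0.0922, 0.2439]
tcp_rot: [[0.918, 0.397, -0.002], [0.397, -0.918, 0.001], [-0.001, -0.002, -1.0]]
force: [-0.1, -0.6, -1.3]
opening: 0.327
grasp_force: 30.0
shift [ 0.0005 -0.0006 -0.0011]
turn [-0.12  0.08 -0.1 ]
[ 0.5988 -0.0922  0.2439] 29.988472665427253 0.32735532481387697
top {'xyz': [0.5948, -0.0939, 0.1722], 'p': 0.41}
top {'xyz': [0.7515, 0.0506, -0.0018], 'p': 0.17}
(array([ 0,  0,  0,  0,  0,  0,  1, 17,  9,  0,  0,  0,  0,  0,  0,  0,  1,
       35, 17,  2,  0,  1,  1]), array([0.14 , 0.145, 0.15 , 0.155, 0.16 , 0.165, 0.17 , 0.175, 0.18 ,
       0.185, 0.19 , 0.195, 0.2  , 0.205, 0.21 , 0.215, 0.22 , 0.225,
       0.23 , 0.235, 0.24 , 0.245, 0.25 , 0.255]))
flange 53 ((575.8609008789062, -104.39697265625), 19.218107223510742) 0.22896954210438158
spindle 0 0
side {'xyz': [0.5962, -0.0903, 0.1745], 'p': 0.91}
(array([  2,   0,   0,   0,   0,   0,   9, 136,  42,  25,  21,  21,  24,
        22,  22,   2,  11, 143,  30,  22,  25,  32,  24]), array([0.14 , 0.145, 0.15 , 0.155, 0.16 , 0.165, 0.17 , 0.175, 0.18 ,
       0.185, 0.19 , 0.195, 0.2  , 0.205, 0.21 , 0.215, 0.22 , 0.225,
       0.23 , 0.235, 0.24 , 0.245, 0.25 , 0.255]))
flange 178 ((593.3992309570312, -89.14457702636719), 32.23270797729492) 0.22835855935279048
spindle 135 [ 0.597  -0.0907  0.1027]
```

View pics/b.png

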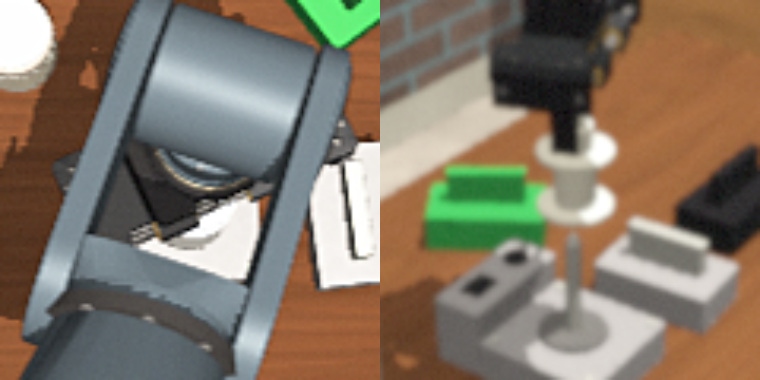

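The side crop shows the spool held upright (lower flange at (577,205)) just above the spindle tip (573,238). It needs fine alignment, so I'll fit the barrel and spindle from the same camera so that the bias cancels.

```bash
cat > fit.py <<'E'
from h import *
from scipy.optimize import least_squares
def circ(Q,r,x0,cam):
    """fixed-radius fit of visible cylinder points, robust"""
    f=least_squares(lambda c:np.linalg.norm(Q[:,:2]-c,axis=1)-r,x0[:2],loss="soft_l1",f_scale=.001)
    return np.round(f.x,4),len(Q),round(float(np.sqrt(np.mean(f.fun**2))),4)
def cen(cam): return np.linalg.inv(np.array(viewer.camera_info(cam)["world_to_cam"]))[:3,3]
E
python3 - <<'E'
from fit import *
s=bot.read_state(); p=np.array(s['position'])
for c in ("side","top"):
    print(c,"campos",np.round(cen(c),2))
    im,d=viewer.capture(c); C=cloud(c,d); Q=C[d>0]
    d0=np.load(c+"0.npy"); Q0=cloud(c,d0)[d0>0]
    def sel(Q,lo,hi,r,x0=[.599,-.092]): return Q[(Q[:,2]>lo)&(Q[:,2]<hi)&(np.linalg.norm(Q[:,:2]-x0,axis=1)<r)]
    for nm,S,r in (("spindle0",sel(Q0,.055,.132,.014),.007),("spindle now",sel(Q,.055,.132,.014),.007),("barrel",sel(Q,.19,.215,.026),.018)):
        if len(S)>10:
            print(c,nm,circ(S,r,p-[.0,0,0],c),S.mean(0).round(4))
            # silhouette: angular midpoint in image columns
            g=[proj(c,q) for q in S]; 
    i=viewer.camera_info(c)
    # disc fit by pixel colour in first pic: min enclosing of 0.0435<z<.048
    D=sel(Q0,.0432,.05,.045); print("disc",len(D),[np.round(v,1) for v in cv2.fitEllipse((cv2.convexHull((D[:,:2]*1000).astype(np.float32))))])
    for lo,hi,nm in((.172,.182,"lowfl"),(.226,.234,"upfl")):
        D=sel(Q,lo,hi,.05); print(nm,len(D),cv2.minEnclosingCircle((D[:,:2]*1000).astype(np.float32)) if len(D)>5 else 0)
E
```

```text
side campos [-0.02  0.69  0.78]
side spindle0 (array([ 0.6005, -0.094 ]), 126, 0.0014) [ 0.5969 -0.0906  0.0959]
side spindle now (array([ 0.6001, -0.0936]), 125, 0.0015) [ 0.5969 -0.0904  0.0951]
side barrel (array([ 0.5958, -0.0906]), 105, 0.0016) [ 0.5862 -0.0791  0.202 ]
disc 198 [array([600.9, -91.4]), array([65.6, 67.6]), np.float64(68.5)]
lowfl 173 ((592.57568359375, -87.80355834960938), 33.29324722290039)
upfl 164 ((594.96044921875, -90.44490051269531), 33.13620376586914)
top campos [ 0.44 -0.04  1.32]
top spindle0 (array([ 0.6014, -0.0928]), 21, 0.0003) [ 0.5964 -0.0911  0.0954]
disc 389 [array([599.1, -93. ]), array([86.5, 87.5]), np.float64(38.4)]
lowfl 22 ((573.4129638671875, -99.77548217773438), 18.4393310546875)
upfl 51 ((575.822021484375, -103.21163940429688), 18.18987464904785)
```

```bash
python3 -m jog '[[0,0.0024,0.0032,0,0,0,0],[0,0.0024,0.0032,0.015,0,0,0],[0,0.0024,0.0032,0.025,0,0,0],[0,0.0024,0.0032,0.03,0,0,0],[0,0.0024,0.0032,0.035,0,0,0],[0,0.0024,0.0032,0.04,0,0,0],[0,0.0024,0.0032,0.045,0,0,0],[0,0.0024,0.0032,0.045,0,0,0]]' ; python3 - <<'E'
from fit import *
s=bot.read_state(); p=np.array(s['position']); print(s["force"],s["moment"])
c="side"
im,d=viewer.capture(c); C=cloud(c,d); Q=C[d>0]
def sel(Q,lo,hi,r,x0=[.599,-.092]): return Q[(Q[:,2]>lo)&(Q[:,2]<hi)&(np.linalg.norm(Q[:,:2]-x0,axis=1)<r)]
print(circ(sel(Q,.055,.12,.014),.007,p,c), circ(sel(Q,.148,.172,.028),.018,p,c))
E
```

```text
time_s: 8.18
position: [0.6026, -0.0936, 0.1994]
tcp_rot: [[0.917, 0.399, -0.001], [0.399, -0.917, 0.001], [-0.0, -0.001, -1.0]]
force: [-0.5, -0.9, -1.1]
opening: 0.328
grasp_force: 30.0
[-0.48454496 -0.88902804 -1.11999238] [ 0.03592287 -0.00082931 -0.01041452]
(array([ 0.6001, -0.0938]), 86, 0.0016) (array([ 0.6   , -0.0941]), 90, 0.0016)
```

Aligned to within about 0.3 mm and no contact force; lowering.

```bash
python3 -m jog '[[0,0,0,0.02,0,0,0],[0,0,0,0.04,0,0,0],[0,0,0,0.06,0,0,0],[0,0,0,0.072,0,0,0],[0,0,0,0.076,0,0,0],[0,0,0,0.076,0,0,0]]' 
```

```text
time_s: 8.98
position: [0.6032, -0.0938, 0.1241]
tcp_rot: [[0.917, 0.399, 0.001], [0.399, -0.917, 0.0], [0.001, 0.0, -1.0]]
force: [-0.3, -0.5, -2.4]
opening: 0.331
grasp_force: 30.0
```

```bash
python3 -m jog '[[0,0,0,0.002,0,0,0],[0,0,0,0.004,0,0,0],[0,0,0,0.005,0,0,0],[0,0,0,0.005,0,0,0]]' 
```

```text
time_s: 9.48
position: [0.6028, -0.0937, 0.1188]
tcp_rot: [[0.917, 0.399, 0.0], [0.399, -0.917, 0.0], [0.0, -0.0, -1.0]]
force: [0.6, 0.2, -0.8]
opening: 0.329
grasp_force: 30.0
```

```bash
python3 -m jog '[[0,0,0,0.0015,0,0,0],[0,0,0,0.003,0,0,0],[0,0,0,0.003,0,0,0]]' ; python3 -c "
from fit import *
d=viewer.capture('side')[1];Q=cloud('side',d)[d>0];p=np.array([.600,-.094])
Q=Q[np.linalg.norm(Q[:,:2]-p,axis=1)<.04]
for lo,hi in((.045,.054),(.095,.106)):
  S=Q[(Q[:,2]>lo)&(Q[:,2]<hi)];print(np.median(S[:,2]),len(S))
print(models.tip_of('side','spool_tall')[:1])"
```

```text
time_s: 9.85
position: [0.603, -0.0936, 0.1167]
tcp_rot: [[0.917, 0.399, 0.001], [0.399, -0.917, 0.0], [0.001, 0.0, -1.0]]
force: [-1.9, 0.9, 4.3]
opening: 0.33
grasp_force: 30.0
0.05066814649475493 168
0.10072837120653078 166
[{'xyz': [0.6002, -0.09, 0.0493], 'p': 0.76}]
```

```bash
python3 -m jog '[[0.7,0,0,0,0,0,0],[0.7,0,0,0,0,0,0],[0.7,0,0,0,0,0,0],[0.7,0,0,-0.03,0,0,0],[0.7,0,0,-0.08,0,0,0],[0.7,0,0,-0.13,0,0,0],[0.7,-0.06,0.0,-0.13,0,0,0],[0.7,-0.06,0.0,-0.13,0,0,0]]' ; python3 - <<'E'
from fit import *
for c in("top","side"):
    d0=np.load(c+"0.npy"); d1=viewer.capture(c)[1]
    for nm,d in(("0",d0),("1",d1)):
        Q=cloud(c,d)[d>0]; K=Q[(np.linalg.norm(Q[:,:2]-[.4275,-.09],axis=1)<.03)]
        A=K[(K[:,2]>.011)&(K[:,2]<.026)]; B=K[(K[:,2]>.0045)&(K[:,2]<.0105)]; T=K[(K[:,2]>.026)&(K[:,2]<.034)]
        for S,r in((A,.015),(B,.022),(T,.015)):
            if len(S)>6: print(c,nm,circ(S,r,[.4275,-.09],c),cv2.minEnclosingCircle((S[:,:2]*1000).astype(np.float32)))
    S=Q[(np.linalg.norm(Q[:,:2]-[.6,-.094],axis=1)<.045)]
    for lo,hi,r in((.098,.105,.032),(.118,.128,.015),(.106,.119,.015),(.128,.14,.007)):
        A=S[(S[:,2]>lo)&(S[:,2]<hi)]; print(c,"spool",lo,len(A),np.median(A[:,2]) if len(A) else 0,cv2.minEnclosingCircle((A[:,:2]*1000).astype(np.float32)) if len(A)>3 else 0)
rel([.43,-.09,.15],down(23.5))
E
```

```text
time_s: 10.95
position: [0.5436, -0.1175, 0.2456]
tcp_rot: [[0.918, 0.397, -0.005], [0.397, -0.918, 0.001], [-0.004, -0.003, -1.0]]
force: [0.1, -1.0, -0.5]
opening: 0.701
grasp_force: 0.0
top 0 (array([ 0.4297, -0.0889]), 26, 0.0035) ((428.2537841796875, -89.79417419433594), 20.889333724975586)
top 0 (array([ 0.4293, -0.0893]), 92, 0.0052) ((424.80792236328125, -87.1473617553711), 29.151243209838867)
top 0 (array([ 0.4285, -0.0889]), 46, 0.0031) ((428.4205322265625, -89.37948608398438), 14.836457252502441)
top spool 0.098 3 0.10127132666819993 0
top spool 0.118 1 0.12182130648834733 0
top spool 0.106 0 0 0
top spool 0.128 0 0 0
side 0 (array([ 0.4272, -0.0901]), 71, 0.0029) ((426.3174133300781, -88.45989990234375), 14.971942901611328)
side 0 (array([ 0.4295, -0.0937]), 68, 0.0037) ((424.746826171875, -87.49664306640625), 22.32280158996582)
side 0 (array([ 0.4265, -0.0894]), 52, 0.0034) ((427.4647216796875, -89.71685028076172), 15.469228744506836)
side 1 (array([ 0.4266, -0.0902]), 75, 0.0031) ((425.6560974121094, -87.9971694946289), 14.908265113830566)
side 1 (array([ 0.429 , -0.0945]), 65, 0.0032) ((425.13232421875, -88.43202209472656), 21.883975982666016)
side 1 (array([ 0.4262, -0.0903]), 49, 0.0033) ((426.7598876953125, -90.63130187988281), 15.893622398376465)
side spool 0.098 168 0.10086492928899249 ((598.5409545898438, -91.260498046875), 32.68682098388672)
side spool 0.118 55 0.1224609426688007 ((599.9114379882812, -93.03410339355469), 15.84754467010498)
side spool 0.106 45 0.11154076669862001 ((594.954345703125, -90.53614044189453), 14.69385051727295)
side spool 0.128 24 0.13437044337588355 ((598.9833984375, -92.28206634521484), 7.519306659698486)
shift [-0.097  -0.0724  0.0958]
turn [-0.   -0.04 -0.05]
```

```bash
python3 -m jog '[[0.7,-0.098,-0.0728,0.05,0,0,0],[0.7,-0.098,-0.0728,0.096,0,0,0],[0.7,-0.098,-0.0728,0.15,0,0,0],[0.7,-0.098,-0.0728,0.19,0,0,0],[0.7,-0.098,-0.0728,0.215,0,0,0],[0.7,-0.098,-0.0728,0.222,0,0,0],[0.7,-0.098,-0.0728,0.222,0,0,0]]' ; python3 -c "
from h import *
rel([.429,-.09,.0235],down(23.5))"
```

```text
time_s: 11.92
position: [0.43, -0.0901, 0.0235]
tcp_rot: [[0.917, 0.399, 0.001], [0.399, -0.917, -0.0], [0.001, 0.0, -1.0]]
force: [-0.2, 0.1, 0.2]
opening: 0.698
grasp_force: 0.0
shift [-0.0009 -0.0005  0.    ]
turn [ 0.02 -0.04  0.04]
```

```bash
python3 -m jog '[[0,0,0,0,0,0,0],[0,0,0,0,0,0,0],[0,0,0,0,0,0,0],[0,0,0,0,0,0,0],[0,0,0,-0.03,0,0,0],[0,0,0,-0.08,0,0,0],[0,0,0,-0.13,0,0,0],[0,0,0,-0.177,0,0,0]]' ; python3 -c "
from h import *
rel([.603,-.0937,.2],down(23.5))"
```

```text
time_s: 12.92
position: [0.4284, -0.0897, 0.2024]
tcp_rot: [[0.917, 0.399, -0.0], [0.399, -0.917, 0.0], [-0.0, -0.0, -1.0]]
force: [1.3, -0.6, -2.1]
opening: 0.328
grasp_force: 30.0
shift [0.1586 0.0733 0.0024]
turn [-0.02  0.    0.01]
```

```bash
python3 -m jog '[[0,0.05,0.023,0,0,0,0],[0,0.10,0.046,0,0,0,0],[0,0.14,0.064,0,0,0,0],[0,0.158,0.073,0,0,0,0],[0,0.158,0.073,0,0,0,0],[0,0.158,0.073,0,0,0,0]]' ; cat > al.py <<'E'
from fit import *
s=bot.read_state(); p=np.array(s['position']); print(p.round(4))
im,d=viewer.capture("side"); Q=cloud("side",d)[d>0]; cv2.imwrite("pics/al.png",im)
def sel(lo,hi,r): return Q[(Q[:,2]>lo)&(Q[:,2]<hi)&(np.linalg.norm(Q[:,:2]-[.601,-.093],axis=1)<r)]
b=p[2]-.0235
A=sel(b-.001,b+.012,.035); print("collar wide",circ(A,.022,p,"side"),cv2.minEnclosingCircle((A[:,:2]*1000).astype(np.float32)),"lowest",np.percentile(A[:,2],3))
A=sel(.12,.126,.02); print("neck top",cv2.minEnclosingCircle((A[:,:2]*1000).astype(np.float32)))
A=sel(.107,.12,.022); print("neck cyl",circ(A,.015,p,"side"))
A=sel(.126,.134,.014); print("spindle",circ(A,.007,p,"side"))
u,v=map(int,proj("side",p)); cv2.imwrite("pics/alc.png",cv2.resize(im[v-50:v+50,u-50:u+50],(500,500),interpolation=cv2.INTER_CUBIC))
E
python3 al.py
```

```text
time_s: 13.68
position: [0.6011, -0.0934, 0.2001]
tcp_rot: [[0.917, 0.399, -0.003], [0.399, -0.917, 0.001], [-0.002, -0.002, -1.0]]
force: [0.2, 0.2, -0.9]
opening: 0.329
grasp_force: 30.0
[ 0.6011 -0.0934  0.2001]
collar wide (array([ 0.6013, -0.0954]), 81, 0.0031) ((596.5658569335938, -91.00576782226562), 22.825040817260742) lowest 0.176400717091847
neck top ((598.6597290039062, -92.50527954101562), 14.64969253540039)
neck cyl (array([ 0.6002, -0.0947]), 45, 0.0023)
spindle (array([ 0.6001, -0.0938]), 17, 0.0017)
```

View pics/alc.png

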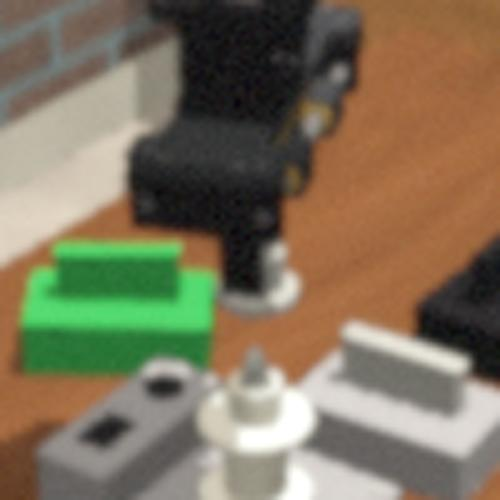

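The side crop shows the collar (258,288) about 1 px right of the spindle line (254,350). I'll correct by about 2 mm, get closer and re-check.

```bash
python3 -m jog '[[0,0.0019,0.0006,0.01,0,0,0],[0,0.0019,0.0006,0.022,0,0,0],[0,0.0019,0.0006,0.026,0,0,0],[0,0.0019,0.0006,0.026,0,0,0]]' ; python3 al.py; python3 - <<'E'
from fit import *
s=bot.read_state(); p=np.array(s['position'])
im,d=viewer.capture("side"); C=cloud("side",d)
# silhouette columns of collar wide part & spool upper flange (depth mask)
def band(lo,hi,r):
    m=(d>0)&(C[...,2]>lo)&(C[...,2]<hi)&(np.hypot(C[...,0]-.6,C[...,1]+.093)<r); return m
for nm,m,cz,off in (("collar",band(.147,.163,.03),.1535,0),("upflange",band(.093,.106,.045),.1,0),("neck",band(.107,.126,.022),.112,0),("spindle",band(.126,.145,.012),.135,0)):
    v,u=np.nonzero(m); ur=proj("side",[.603,-.0937,cz])
    rows=[(u[v==k].min()+u[v==k].max())/2 for k in np.unique(v)]; print(nm,"mid col",np.round([(u.min()+u.max())/2,np.median(rows)],2),"ref",np.round(ur,2))
    # nearest-depth: mean of depth for band minus ref
E
```

```text
time_s: 14.22
position: [0.6044, -0.0936, 0.1741]
tcp_rot: [[0.917, 0.399, -0.001], [0.399, -0.917, 0.001], [-0.001, -0.001, -1.0]]
force: [0.2, -0.2, -1.8]
opening: 0.334
grasp_force: 30.0
[ 0.6044 -0.0936  0.1741]
collar wide (array([ 0.6049, -0.0947]), 75, 0.003) ((599.0316162109375, -92.83551025390625), 24.850786209106445) lowest 0.150668148267445
neck top ((597.9234008789062, -91.78884887695312), 15.891077041625977)
neck cyl (array([ 0.6003, -0.0947]), 47, 0.0021)
spindle (array([ 0.6001, -0.0945]), 16, 0.0015)
collar mid col [277. 277.] ref [276.61 182.93]
upflange mid col [277.5 277.5] ref [276.73 199.56]
neck mid col [278.  277.5] ref [276.7  195.91]
spindle mid col [277.5 277.5] ref [276.65 188.78]
```

```bash
python3 -m jog '[[0,-0.001,-0.0004,0.004,0,0,0],[0,-0.001,-0.0004,0.009,0,0,0],[0,-0.001,-0.0004,0.014,0,0,0],[0,-0.001,-0.0004,0.018,0,0,0],[0,-0.001,-0.0004,0.018,0,0,0]]'
```

```text
time_s: 14.95
position: [0.6036, -0.0936, 0.1563]
tcp_rot: [[0.917, 0.399, -0.001], [0.399, -0.917, 0.001], [-0.001, -0.001, -1.0]]
force: [0.8, 0.3, -2.6]
opening: 0.336
grasp_force: 30.0
```

```bash
python3 -m jog '[[0,0,0,0.004,0,0,0],[0,0,0,0.007,0,0,0],[0,0,0,0.009,0,0,0],[0,0,0,0.0105,0,0,0],[0,0,0,0.0105,0,0,0]]'
```

```text
time_s: 15.58
position: [0.6039, -0.0937, 0.1473]
tcp_rot: [[0.917, 0.399, 0.0], [0.399, -0.917, 0.0], [0.0, 0.0, -1.0]]
force: [-1.4, 0.7, 5.2]
opening: 0.333
grasp_force: 30.0
```

```bash
python3 -m jog '[[0.6,0,0,-0.0005,0,0,0],[0.6,0,0,-0.0005,0,0,0],[0.6,0,0,-0.0005,0,0,0],[0.6,0,0,-0.02,0,0,0],[0.6,0,0,-0.06,0,0,0],[0.6,0,0,-0.10,0,0,0],[0.4,0,0,-0.11,0,0,0]]'; cat >> h.py <<'E'
def tilted(yaw,t):
    c,s=np.cos(np.radians(yaw)),np.sin(np.radians(yaw)); t=np.radians(t); fx=np.array([c,s,0]); z=fx*np.sin(t)+np.array([0,0,-np.cos(t)]); y=np.array([s,-c,0]); return np.c_[np.cross(y,z),y,z],fx
E
python3 - <<'E'
from h import *
R,fx=tilted(5.6,40); f=np.array([.5995,-.233,.061]); g=f-.027*fx; print(g)
rel(g-.08*R[:,2]+[-0.05,0,.08],R); rel(g-.08*R[:,2],R); rel(g,R)
from fit import *
im,d=viewer.capture("side"); Q=cloud("side",d)[d>0]
for lo,hi,r in((.128,.134,.03),(.15,.158,.02),(.098,.105,.04)):
    A=Q[(Q[:,2]>lo)&(Q[:,2]<hi)&(np.linalg.norm(Q[:,:2]-[.6,-.093],axis=1)<r)]; print(lo,len(A),np.median(A[:,2]),cv2.minEnclosingCircle((A[:,:2]*1000).astype(np.float32)))
cv2.imwrite("pics/col.png",cv2.resize(im[150:260,220:370],(600,440)))
E
```

```text
time_s: 16.45
position: [0.6055, -0.0942, 0.2592]
tcp_rot: [[0.917, 0.399, 0.006], [0.399, -0.917, -0.002], [0.005, 0.004, -1.0]]
force: [-0.1, 0.4, 0.4]
opening: 0.548
grasp_force: 0.0
[ 0.57262886 -0.23563474  0.061     ]
shift [-0.1816  0.0806  0.0564]
turn [-6.08 39.37 17.24]
shift [-0.1361  0.1002  0.1367]
turn [-6.08 39.37 17.24]
shift [-0.0874  0.1158  0.1982]
turn [-6.08 39.37 17.24]
0.128 63 0.13051291796464315 ((599.4492797851562, -89.85973358154297), 22.660491943359375)
0.15 47 0.15213947747922318 ((601.7130737304688, -93.20368194580078), 16.45531463623047)
0.098 169 0.10085193486107402 ((598.249755859375, -92.11370849609375), 32.05198669433594)
```

View pics/col.png

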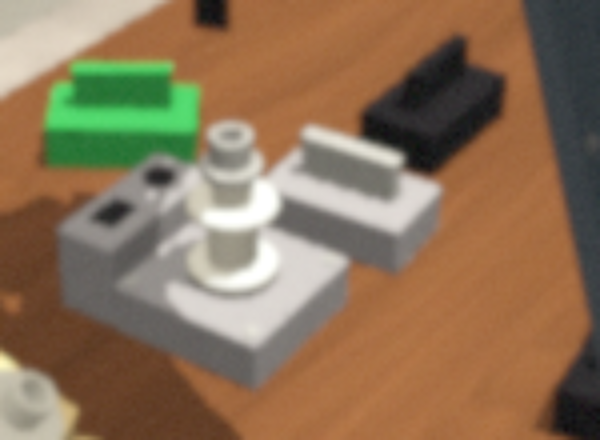

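The crop shows the collar (232,150) on the seated spool (235,200–265), with its top at 0.152 m as expected. Next is the feed block at (365,190), gripped by its fence with a 40° tilt so the gripper's body clears the spindle stack.

```bash
python3 -m jog '[[0.4,-0.06,0.027,0.0,0,0,0],[0.4,-0.12,0.055,0.0,0,0,0],[0.4,-0.18,0.08,0.0,0,0,0],[0.4,-0.1816,0.0806,0.0564,-6.08,39.37,17.24],[0.4,-0.1816,0.0806,0.0564,-6.08,39.37,17.24],[0.4,-0.1816,0.0806,0.0564,-6.08,39.37,17.24],[0.4,-0.1816,0.0806,0.0564,-6.08,39.37,17.24],[0.4,-0.1816,0.0806,0.0564,-6.08,39.37,17.24],[0.4,-0.1361,0.1002,0.1367,-6.08,39.37,17.24],[0.4,-0.1361,0.1002,0.1367,-6.08,39.37,17.24],[0.4,-0.1361,0.1002,0.1367,-6.08,39.37,17.24]]'; python3 - <<'E'
from h import *
R,fx=tilted(5.6,40); f=np.array([.5995,-.233,.061]); g=f-.027*fx
rel(g-.08*R[:,2],R); rel(g,R); print(np.round(bot.read_state()["joint_positions"],1))
E
```

```text
time_s: 17.88
position: [0.5182, -0.2383, 0.1164]
tcp_rot: [[0.769, 0.098, 0.631], [0.07, -0.995, 0.069], [0.635, -0.008, -0.772]]
force: [0.1, -0.4, 0.4]
opening: 0.399
grasp_force: 0.0
shift [ 0.0061  0.0026 -0.0026]
turn [-0.38  0.57 -0.28]
shift [0.0069 0.0032 0.0774]
turn [-0.38  0.57 -0.28]
[-53.2  36.4 119.3  87.5  33.2 -48.9]
```

```bash
python3 -m jog '[[0.4,0.0065,0.003,0.02,-0.3,0.5,-0.3],[0.4,0.0065,0.003,0.045,-0.3,0.5,-0.3],[0.4,0.0065,0.003,0.06,-0.3,0.5,-0.3],[0.4,0.0065,0.003,0.06,-0.3,0.5,-0.3]]'; python3 - <<'E'
from h import *
R,fx=tilted(5.6,40); f=np.array([.5995,-.233,.061]); g=f-.027*fx
rel(g,R); 
im,d=viewer.capture("side");cv2.imwrite("pics/fb.png",cv2.resize(im[140:250,230:380],(600,440)))
E
```

```text
time_s: 18.38
position: [0.5622, -0.238, 0.0774]
tcp_rot: [[0.76, 0.099, 0.642], [0.078, -0.995, 0.061], [0.645, 0.004, -0.764]]
force: [0.1, 1.0, 0.3]
opening: 0.401
grasp_force: 0.0
shift [-0.0025 -0.0014  0.0194]
turn [ 0.14 -0.15  0.2 ]
```

View pics/fb.png

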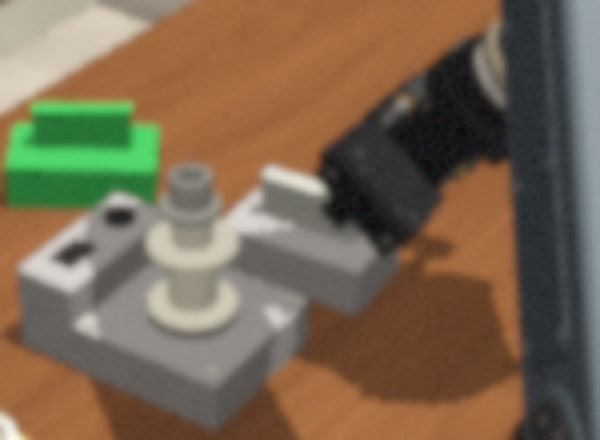

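The picture shows the fingers (340,210) straddling the near end of the fence (295,190), clear of the stack. I'll move in and grip.

```bash
python3 -m jog '[[0.4,-0.002,-0.001,0.01,0.1,-0.1,0.2],[0.4,-0.002,-0.001,0.018,0.1,-0.1,0.2],[0.4,-0.002,-0.001,0.018,0.1,-0.1,0.2],[0,-0.002,-0.001,0.018,0.1,-0.1,0.2],[0,-0.002,-0.001,0.018,0.1,-0.1,0.2],[0,-0.002,-0.001,0.018,0.1,-0.1,0.2],[0,-0.002,-0.001,0.018,0.1,-0.1,0.2]]'; python3 - <<'E'
from fit import *
R,fx=tilted(5.6,40); f=np.array([.5995,-.233,.061]); g=f-.027*fx
rel(g,R); s=bot.read_state(); p=np.array(s["position"])
# where block sits now in the side view
for c in("side","top"):
    d=viewer.capture(c)[1];Q=cloud(c,d)[d>0]
    F=Q[(np.linalg.norm(Q[:,:2]-[.597,-.232],axis=1)<.085)&(Q[:,1]<-.16)]; T=F[abs(F[:,2]-.04)<.003]; print(c,"feed",len(T),cv2.minAreaRect((T[:,:2]*1000).astype(np.float32)) if len(T)>4 else 0)
E
```

```text
time_s: 19.3
position: [0.5723, -0.2367, 0.0626]
tcp_rot: [[0.761, 0.096, 0.641], [0.075, -0.995, 0.061], [0.644, 0.001, -0.765]]
force: [0.0, -0.1, 0.2]
opening: 0.157
grasp_force: 30.0
shift [-0.0007 -0.001   0.0015]
turn [ 0.11 -0.08 -0.  ]
side feed 244 ((598.885986328125, -212.37957763671875), (49.928192138671875, 127.772705078125), 79.22481536865234)
top feed 471 ((600.3427734375, -232.29324340820312), (116.56413269042969, 70.33726501464844), 5.51385498046875)
```

```bash
python3 - <<'E'
from h import *
from scipy.spatial.transform import Rotation as Ro
s=bot.read_state(); p=np.array(s["position"]);T=np.array(s["tcp_rot"])
c=np.array([.5995,-.233,p[2]]); Z=Ro.from_euler("z",-2.6,degrees=True).as_matrix()
for dx,dy in((.007,.035),(.007,.0456),(.007,.048)):
    rel(c+[dx,dy,.0005]+Z@(p-c),Z@T)
E
```

```text
shift [ 0.0082 -0.0354  0.0062]
turn [-1.67 -0.    1.99]
shift [ 0.009  -0.046   0.0069]
turn [-1.67 -0.    1.99]
shift [ 0.0092 -0.0483  0.007 ]
turn [-1.67 -0.    1.99]
```

```bash
python3 -m jog '[[0,0.002,-0.009,0.0015,-0.4,0,0.5],[0,0.004,-0.018,0.003,-0.8,0,1],[0,0.006,-0.027,0.0047,-1.2,0,1.5],[0,0.0082,-0.0354,0.0062,-1.67,0,1.99],[0,0.0082,-0.0354,0.0062,-1.67,0,1.99],[0,0.0082,-0.0354,0.0062,-1.67,0,1.99]]'; cat > fb.py <<'E'
from fit import *
np.set_printoptions(precision=4,suppress=True)
d=viewer.capture("top")[1];C=cloud("top",d);Q=C[d>0]
r=lambda T:cv2.minAreaRect((T[:,:2]*1000).astype(np.float32))
H=Q[(abs(Q[:,2]-.07)<.004)&(np.linalg.norm(Q[:,:2]-[.685,-.09],axis=1)<.08)&(Q[:,1]>-.16)]; print("housing",r(H) if len(H)>20 else len(H))
F=Q[(Q[:,2]>.069)&(Q[:,2]<.08)&(abs(Q[:,1]+.19)<.06)&(abs(Q[:,0]-.6)<.06)&(Q[:,1]<-.165)]; print("fence",len(F),r(F) if len(F)>5 else 0)
for c in("top","side"):
    for t in("feed_block","face_a","winder"): print(c,t,[(round(q["p"],2),np.round(q["xyz"],4)) for q in models.tip_of(c,t) if abs(q["xyz"][1]+.15)<.07 and .5<q["xyz"][0]<.7])
    if c=="top": viewer.capture("side")
B=Q[(abs(Q[:,2]-.04)<.003)&(abs(Q[:,0]-.6)<.09)&(abs(Q[:,1]+.14)<.12)]
# top faces: gap along y near several x
for x in np.arange(.56,.67,.015):
    S=np.sort(B[abs(B[:,0]-x)<.004][:,1]); S=S[(S<-.12)&(S>-.24)]; g=np.diff(S); k=g.argmax() if len(g) else 0
    if len(g): print(round(x,3),"max gap",round(g[k],4),"between",S[k:k+2])
E
python3 fb.py
```

```text
time_s: 20.15
position: [0.5788, -0.2, 0.0627]
tcp_rot: [[0.765, 0.053, 0.642], [0.041, -0.999, 0.033], [0.643, 0.001, -0.766]]
force: [-0.1, 0.8, -2.8]
opening: 0.159
grasp_force: 30.0
housing ((685.5570068359375, -87.83375549316406), (50.11542510986328, 119.4653091430664), 3.4571421146392822)
fence 113 ((614.3587646484375, -191.75758361816406), (57.7051887512207, 31.254535675048828), 13.217555046081543)
top feed_block [(0.8, array([ 0.6053, -0.1968,  0.0025]))]
top face_a [(0.64, array([ 0.663 , -0.1604,  0.0194]))]
top winder [(0.96, array([ 0.6018, -0.0947, -0.0009])), (0.27, array([ 0.6012, -0.0947,  0.0425]))]
side feed_block [(0.72, array([ 0.603 , -0.2018,  0.0028]))]
side face_a [(0.89, array([ 0.6595, -0.1573,  0.0226])), (0.82, array([ 0.5431, -0.1664,  0.0227]))]
side winder [(0.87, array([ 0.6001, -0.0942,  0.0004]))]
0.56 max gap 0.0053 between [-0.1413 -0.1361]
0.575 max gap 0.0108 between [-0.1635 -0.1528]
0.59 max gap 0.0373 between [-0.2202 -0.1829]
0.605 max gap 0.0214 between [-0.2098 -0.1884]
0.62 max gap 0.019 between [-0.208 -0.189]
0.635 max gap 0.0218 between [-0.2081 -0.1863]
0.65 max gap 0.0108 between [-0.1597 -0.1489]
0.665 max gap 0.0161 between [-0.1631 -0.147 ]
```

```bash
python3 -m jog '[[0,0.0003,-0.003,0.0003,0,0,0],[0,0.0003,-0.006,0.0003,0,0,0],[0,0.0003,-0.008,0.0003,0,0,0],[0,0.0003,-0.0095,0.0003,0,0,0],[0,0.0003,-0.0105,0.0003,0,0,0],[0,0.0003,-0.0105,0.0003,0,0,0]]'; python3 fb.py
```

```text
time_s: 21.3
position: [0.5791, -0.1905, 0.063]
tcp_rot: [[0.764, 0.051, 0.643], [0.04, -0.999, 0.031], [0.644, 0.002, -0.765]]
force: [-0.7, -3.1, -3.3]
opening: 0.155
grasp_force: 30.0
housing ((685.68212890625, -88.06608581542969), (49.87178039550781, 119.65717315673828), 2.7294061183929443)
fence 98 ((612.3983154296875, -188.0814208984375), (62.96714401245117, 19.535259246826172), 12.871057510375977)
top feed_block [(0.58, array([ 0.6037, -0.1908,  0.0007]))]
top face_a [(0.75, array([ 0.6637, -0.1558,  0.0179])), (0.19, array([ 0.6014, -0.0931,  0.1266]))]
top winder [(0.65, array([ 0.6019, -0.095 ,  0.0025]))]
side feed_block [(0.9, array([ 0.6018, -0.19  ,  0.0033]))]
side face_a [(0.63, array([ 0.5398, -0.1537,  0.0212]))]
side winder [(0.76, array([ 0.5994, -0.0921, -0.0029]))]
0.575 max gap 0.0055 between [-0.1421 -0.1367]
0.59 max gap 0.0479 between [-0.2093 -0.1614]
0.605 max gap 0.0189 between [-0.1993 -0.1804]
0.62 max gap 0.0213 between [-0.1997 -0.1784]
0.635 max gap 0.0211 between [-0.2    -0.1789]
0.65 max gap 0.0054 between [-0.1978 -0.1924]
0.665 max gap 0.0056 between [-0.1469 -0.1414]
```

```bash
python3 -m jog '[[0,0,-0.001,0,0,0,0],[0,0,-0.002,0,0,0,0],[0,0,-0.003,0,0,0,0],[0,0,-0.003,0,0,0,0]]'
```

```text
time_s: 22.2
position: [0.5792, -0.1902, 0.0632]
tcp_rot: [[0.765, 0.047, 0.643], [0.039, -0.999, 0.026], [0.643, 0.005, -0.766]]
force: [-3.9, -10.4, -2.1]
opening: 0.157
grasp_force: 30.1
```

```bash
python3 -m jog '[[0,0,-0.001,0,0,0,0],[0,0,-0.001,0,0,0,0],[0.35,0,0.003,0,0,0,0],[0.35,0,0.003,0,0,0,0],[0.35,0,0.003,0,0,0,0],[0.35,0,0.003,-0.03,0,0,0],[0.35,0,0.003,-0.07,0,0,0],[0.35,0,0.003,-0.12,0,0,0],[0.35,0,0.003,-0.17,0,0,0],[0.35,0,0.003,-0.17,0,0,0]]'; python3 - <<'E'
from fit import *
exec(open("fb.py").read())
for nm,T in(("feed",Q[(abs(Q[:,2]-.04)<.003)&(Q[:,1]<-.160)&(Q[:,1]>-.25)&(abs(Q[:,0]-.605)<.09)]),("fence",F),("joint",B[B[:,0]<.668])): print(nm,r(T))
im,_=viewer.capture("top"); im2,_=viewer.capture("side")
cv2.imwrite("pics/fin.png",np.hstack([cv2.resize(im[130:240,250:380],(390,330)),cv2.resize(im2[140:250,230:360],(390,330))]))
E
```

```text
time_s: 23.45
position: [0.4689, -0.1947, 0.1954]
tcp_rot: [[0.762, 0.051, 0.645], [0.042, -0.999, 0.03], [0.646, 0.004, -0.763]]
force: [0.6, -0.4, 1.1]
opening: 0.35
grasp_force: 0.0
housing ((685.7180786132812, -87.69786834716797), (50.6147346496582, 119.23763275146484), 3.143387794494629)
fence 160 ((605.1145629882812, -187.80433654785156), (79.17391967773438, 14.6385498046875), 3.1062610149383545)
top feed_block [(0.6, array([ 0.6034, -0.1884, -0.0029]))]
top face_a [(0.89, array([ 0.6615, -0.156 ,  0.0185])), (0.83, array([ 0.5436, -0.1558,  0.0223]))]
top winder [(0.81, array([ 0.6008, -0.0948,  0.0014]))]
side feed_block [(0.55, array([ 0.6026, -0.192 ,  0.0036]))]
side face_a [(0.55, array([ 0.5403, -0.1575,  0.022 ]))]
side winder [(0.69, array([ 0.5979, -0.092 ,  0.0009]))]
0.56 max gap 0.005 between [-0.1735 -0.1685]
0.575 max gap 0.0187 between [-0.201  -0.1822]
0.59 max gap 0.0212 between [-0.2012 -0.18  ]
0.605 max gap 0.0212 between [-0.2018 -0.1806]
0.62 max gap 0.0193 between [-0.1998 -0.1805]
0.635 max gap 0.0212 between [-0.1999 -0.1787]
0.65 max gap 0.0053 between [-0.1952 -0.1899]
0.665 max gap 0.0058 between [-0.1876 -0.1818]
feed ((605.2650146484375, -192.81719970703125), (65.08998107910156, 120.02305603027344), 89.76162719726562)
fence ((605.1145629882812, -187.80433654785156), (79.17391967773438, 14.6385498046875), 3.1062610149383545)
joint ((603.579833984375, -127.671875), (123.17921447753906, 190.16798400878906), 3.0792455673217773)
```

View pics/fin.png

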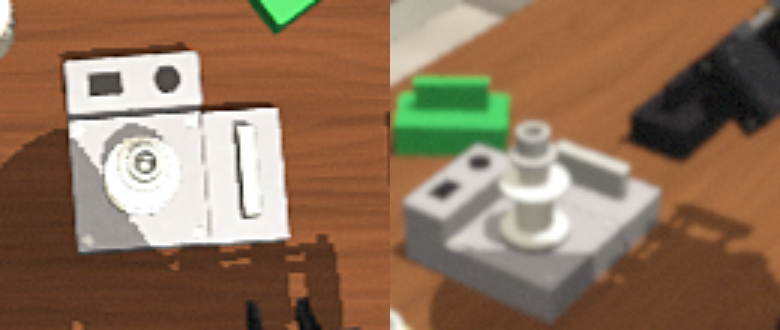

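The final picture shows the feed block (245,170) flush with the base and level at the near edge. The joint rectangle measures 190 mm across as expected, and the x offset is about -1 mm. The collar and spool are seated, and the robot is clear of everything.

```bash
python3 -c "
from rig import workorder
print(workorder.hand_in())"
```

```text
the job is handed in; nothing more can be done
None
```

The job is handed in, with no verdict returned. By my camera measurements the tall spool is fully seated, the collar rests on it, the feed block is flush and in line (about 1 mm off along x), and the arm is clear of everything, with the clock at about 24 s of the 59 s allowed.

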